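Press a mould onto a wax injector's sprung nozzle and hold it

ROBOT

A 6-joint arm with a two-finger parallel gripper is mounted at the origin on a cart in front of the work surface, level with it; the furniture and walls round the work are solid. World frame = base frame: x ahead of the robot, y to its left, z up, the work surface at z = 0. Lengths are in m, angles in degrees, forces in N, time in s.
With the tool pointing down it reaches from about 0.325 to 0.85 m from the base axis. Payload 15.5 kg.
Tool frame: the origin (TCP) lies at the very end of the fingers, on their centre line; the grasp point (between the pads) lies arm.grip_depth behind it (arm.grip_depth is the distance from the TCP to the grasp point, in m); z points along the fingers, y is the line along which they close (so a half turn about z gives the same grasp; the last joint's range is limited). The gripper opens to 91 mm and grips with 3 to 60 N. Pads are 32 mm wide; open, the fingers measure 118 mm over their backs; the gripper's body (76 mm by 178 mm) begins 60 mm behind the grasp point.
Start: joints at [64.945, 28.281, 77.091, -0, 74.628, -5.472], TCP at [0.209, 0.589, 0.214] pointing down, gripper open.
Joint ranges: [-166.48, 166.48], [-47.26, 123.95], [12.59, 153.08], [-70.14, 250.14], [6.76, 159.57], [-176.63, 176.63]. Speed limits (degrees/s): [108.29, 108.29, 147.25, 172.46, 172.46, 172.46].

INTERFACE

Orientations are given as a 3x3 rotation matrix whose columns are the frame's x, y, z axes.
In Python, from rig import arm, camrig gives the robot as it stands (arm), with the cameras (camrig). Calls block until the motion is done:
- arm.move_to(position, orientation): joint-space move of the TCP to a pose.
- arm.move_l(position, orientation=None, feed=0.15): straight line of the TCP; orientation=None keeps the orientation; feed is the mean speed in m/s.
- arm.move_joints(angles): joint-space move.
- arm.grip(opening): finger opening in m; the grip force is fixed at half the most; returns when the fingers have stopped.
- arm.sleep(seconds).
- arm.solve_ik(position, orientation): joint angles nearest the present ones, or None.
- camrig.snapshot(name): name is "side" or "top" or "wrist"; returns the picture (400x640x3 uint8, red, green, blue); there is no depth.
- camrig.get_calibration(name): a dict with "intrinsics" (3x3 intrinsics, pixels), "cam_to_world" (4x4, takes a point from camera to world coordinates). Camera axes: x right, y down, z forward; pixel columns grow to the right and rows downward; lengths in m; the calibration is good to about 2 mm. The wrist camera is an equidistant fisheye: a pixel r from the principal point sees the ray r / f radians off the axis. A picture is of the moment at which its call begins: read the wrist's pose just before it. get_calibration takes no time and is no camera call; for the wrist camera it gives the pose at the moment of the call.
A pose or a line that the arm cannot do raises arm.Unreachable and nothing moves.
- arm.sign_off(): hands the job in; it is judged then, once.
Readings, each from a call of its own:
- arm.current_t(): time.
- arm.current_joint_positions(): joint angles.
- arm.current_dq(): joint speeds.
- arm.current_tau(): joint torques, N m.
- arm.current_ee_pos(): TCP position.
- arm.current_tool_rot(): TCP orientation.
- arm.current_force(): force on the tool from outside, world axes, zero at the start.
- arm.current_torque(): the same for the moment, N m.
- arm.current_width(): finger opening in m.
- arm.current_grasp_force(): force on a finger pad.
Only numpy, scipy, OpenCV 4.12 (cv2) and the standard library are available. Lean on these libraries where they do the work, as an engineer would, in place of code of your own. Each camera call takes 0.05 s, during which the arm holds its last target. There are 200 camera calls.

TASK

Get the wax injector ready for a shot: pull the cap off its nozzle and lay the cap on the bench. Then take the mould that is clamped between two aluminium plates, stand it on the injector's rest with its funnel over the nozzle, and push it squarely against the sprung nozzle until it is fully home against the brass stop ring, firmly but without forcing it. Finish holding it there: the program ends with the gripper still gripping the mould and pressing it home, and the other things on the bench left as they lie.

Things in the scene. Friction and masses are not known exactly. Their poses are not given: they have to be found in the camera images.
- injector: bench wax injector, fixed: base plate, aluminium pot, steel valve block with brass nozzle and, before it, a level mould rest. Origin at bench level below the centre of the stop ring's front face. x = nozzle axis, pointing into the pot (press towards +x); axis 71 mm above the bench. Base x -104 to +160 mm, 116 wide; block from x +18, top 94 mm; pot axis x +112, radius 51, top 166 mm.
- rest_top (a point): centre of the top of the steel mould rest (96 mm along the injector's x, from x = -100 to -4 mm, 62 mm wide, 45 mm above the bench). A mould standing on it has its funnel level with the nozzle. Axes as the injector's.
- stop_ring: brass stop ring round the nozzle, fixed to the injector: outside 38 mm, bore 28 mm, 20 mm long. Origin: centre of its rear face, at the injector's x = +20 mm and 71 mm above the bench; its front face, the hard stop, lies at the injector's x = 0.
- nozzle_tip (a point): front end of the brass nozzle (11 mm diameter, blunt tip), on the nozzle's axis; at rest it stands 14 mm in front of the stop ring's face.
- nozzle (a joint): how far the sprung nozzle is pushed in (m): 0 at rest, about 0.008 with the mould home on the stop ring, 0.0125 at its own limit. The spring starts to give at about 4 N and takes about 10 N when the mould is home; let go, it pushes the mould back out.
- nozzle_cap: dark grey cap hanging loosely on the nozzle, 20 g: square pull head 22 x 22 x 24 mm in front of the stop ring, round sleeve 20 mm across, 20 mm long (bore 12.4) over the nozzle inside the ring. Origin: on its axis where head and sleeve meet, 14 mm before the ring's face; x points from head to sleeve (head x = 0 to -24 mm). Pull it straight off along -x, 25 mm or more.
- mould: the clamped mould, standing on its long edge: brown rubber block between two 3 mm aluminium plates, 75 mm long (x), 34 mm across the plates (y), 52 mm high (z). Origin: centre of its underside. Round funnel hole (16 mm wide, widened to about 20 mm at the mouth, 6 mm deep) in the middle of its +x end. About 0.25 kg. Grip it across the plates.
- funnel (a point): centre of the mouth of the mould's funnel, in the middle of its +x end face, 26 mm above its underside and 37.5 mm ahead of its origin; axes as the mould's.
- bare_mould: another mould, bare rubber without plates, lying flat: 75 x 52 x 28 mm, origin at the centre of its underside. Not for this shot; leave it.
- findings_tin: red tin 89 x 121 x 35 mm; leave it.
- charcoal_block: black charcoal block 52 x 77 x 26 mm; leave it.
- brass_dish: round brass dish, 67 mm across, 15 mm high; leave it.
- pliers_flat: flat-nose pliers with red grips, 135 x 48 x 12 mm, at the front edge; leave them.
- loupe: loupe, a short cylinder 25 mm across and 16 mm high, at the front edge; leave it.
- matchbox: matchbox 36 x 55 x 15 mm; leave it.
- tweezers_fine: thin steel tweezers, 17 x 155 x 10 mm, near the right edge; leave them.
- flux_brush: red-handled brush, 10 x 152 x 10 mm, near the left edge; leave it.

How it is judged:
By the outcome, as a careful person would: the job done as asked, in the order asked, and still so for the second after the job is handed in, while the arm keeps its last pose, push and grip.
It also fails if it takes over 67 s, if anything falls off the work surface, if the arm or the gripper's body presses on something with over 40 N, if the wrist force passes 120 N, or if a joint passes its speed limit or range.

## Working session

There is one attempt and no reset: what is moved stays moved. The work goes in short steps, each a Python script; the robot and the scene stay as the last script left them, time stands still between calls to the robot, and variables do not carry over. Pictures are saved under pics/ and viewed, at most 13 in all, crops included, and the job is handed in when it is done.

```bash
mkdir -p pics; ls
python3 - <<'E'
from rig import arm, camrig
import cv2,numpy as np
np.set_printoptions(precision=4,suppress=True)
for n in("top","side","wrist"):
    c=camrig.get_calibration(n); print(n,c["intrinsics"].tolist(),c["cam_to_world"])
    cv2.imwrite(f"pics/{n}0.png",camrig.snapshot(n)[:,:,::-1])
print(arm.grip_depth,arm.current_tool_rot(),arm.current_t())
E
```

```text
pics
rig.py
top [[516.3772579279106, 0.0, 320.3334138964255], [0.0, 516.3772579279106, 198.43653225968404], [0.0, 0.0, 1.0]] [[-0.0189 -0.9786  0.2049  0.2623]
 [-0.9998  0.0175 -0.0091 -0.0046]
 [ 0.0053 -0.2051 -0.9787  1.3688]
 [ 0.      0.      0.      1.    ]]
side [[504.82220256854293, 0.0, 310.38372583402463], [0.0, 504.82220256854293, 203.07376785526625], [0.0, 0.0, 1.0]] [[-0.9996  0.0275 -0.0014  0.5238]
 [ 0.0117  0.3798 -0.925   1.1536]
 [-0.0249 -0.9247 -0.3799  0.5638]
 [ 0.      0.      0.      1.    ]]
wrist [[309.70691628693146, 0.0, 314.37005609577676], [0.0, 309.70691628693146, 199.3132035140436], [0.0, 0.0, 1.0]] [[ 0.3345  0.9025  0.2714  0.1317]
 [ 0.9424 -0.32   -0.0975  0.6152]
 [-0.0011  0.2884 -0.9575  0.3834]
 [ 0.      0.      0.      1.    ]]
0.0188 [[-0.9421  0.3352 -0.0004]
 [ 0.3352  0.9421 -0.0009]
 [ 0.0001 -0.0009 -1.    ]] 0.15
```

View pics/top0.png

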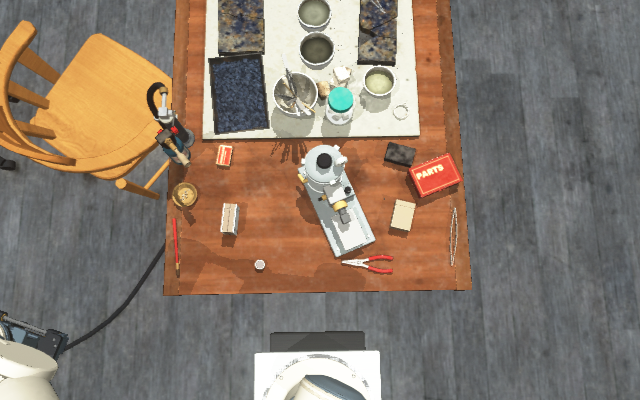

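View pics/side0.png

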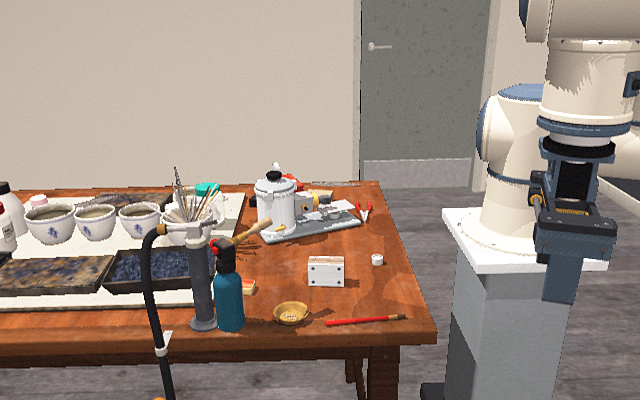

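The top view shows the injector at about (335,200), with its axis running from the rest's end at (355,245) to the pot at (323,165) and the cap at (345,215). The plated mould is at (230,218) and the bare mould at (403,215). The side view shows the mould upright at (326,270), with its bolted plate facing that camera.

```bash
cat > h.py <<'E'
from rig import arm, camrig
import cv2,numpy as np
np.set_printoptions(precision=4,suppress=True)
def ray(cal,px,fish=False):
    K=cal["intrinsics"];T=np.array(cal["cam_to_world"])
    x=(px[0]-K[0][2])/K[0][0];y=(px[1]-K[1][2])/K[1][1]
    if fish:
        r=np.hypot(x,y);s=np.sin(r)/max(r,1e-9);d=np.array([x*s,y*s,np.cos(r)])
    else: d=np.array([x,y,1.]);d/=np.linalg.norm(d)
    return T[:3,3],T[:3,:3]@d
def onz(o,d,z): return o+d*(z-o[2])/d[2]
def tri(rays):
    A=np.zeros((3,3));b=np.zeros(3)
    for o,d in rays: P=np.eye(3)-np.outer(d,d);A+=P;b+=P@o
    p=np.linalg.solve(A,b)
    return p,[np.linalg.norm((np.eye(3)-np.outer(d,d))@(p-o)) for o,d in rays]
def down(yaw): # tool z down, tool y (closing) horizontal at yaw deg
    a=np.radians(yaw);y=np.array([np.cos(a),np.sin(a),0]);z=np.array([0,0,-1.])
    return np.column_stack([np.cross(y,z),y,z])
E
python3 - <<'E'
from h import *
c=camrig.get_calibration("top")
for n,px,z in[("mouldA",(222,205),.052),("mouldB",(238,205),.052),("mouldC",(238,233),.052),("mouldD",(222,233),.052),("mould",(230,218),.052),("capc",(346,215),.08),("pot",(323,160),.17),("baseL",(335,254),.01),("baseR",(374,240),.01),("restfront",(353,240),.045)]: print(n,onz(*ray(c,px),z))
i=cv2.imread("pics/top0.png")
cv2.imwrite("pics/topc.png",np.hstack([cv2.resize(i[140:265,290:380],None,fx=4.5,fy=4.5,interpolation=2),cv2.resize(i[190:250,200:260],(375,562),interpolation=2)]))
E
```

```text
mouldA [0.5252 0.2387 0.052 ]
mouldB [0.5244 0.1973 0.052 ]
mouldC [0.4511 0.1962 0.052 ]
mouldD [0.4519 0.2373 0.052 ]
mould [0.4906 0.2174 0.052 ]
capc [ 0.4881 -0.0808  0.08  ]
pot [ 0.6078 -0.0239  0.17  ]
baseL [ 0.3969 -0.0529  0.01  ]
baseR [ 0.4319 -0.157   0.01  ]
restfront [ 0.4286 -0.099   0.045 ]
```

View pics/topc.png

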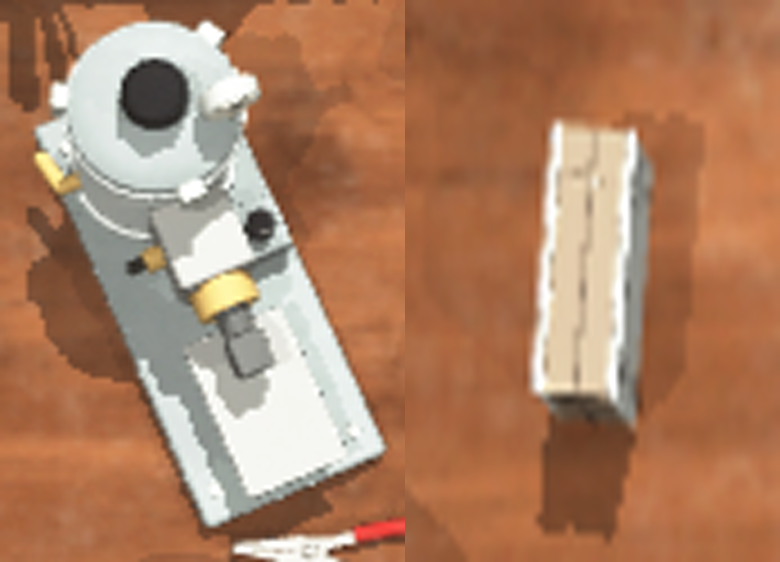

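The crop shows the injector's rest, cap (grey, pointing toward the rest) and ring clearly. The mould stands with its long edge roughly along world x, but the funnel end can't be told yet. Next I take wrist views from near and far.

Run:
```python
from h import *
import pickle
D={}
def shot(n,p,yaw):
    arm.move_to(p,down(yaw)); arm.sleep(.2)
    c=camrig.get_calibration("wrist"); im=camrig.snapshot("wrist")
    cv2.imwrite(f"pics/{n}.png",im[:,:,::-1]); D[n]=dict(c); print(n,arm.current_t(),arm.current_joint_positions(),np.array(c["cam_to_world"])[:3,3])
print(arm.current_t())
shot("m1",[.43,.217,.16],90)
shot("m2",[.50,.16,.20],90)
shot("i1",[.43,-.05,.20],112)
shot("i2",[.40,-.14,.20],112)
pickle.dump(D,open("D.pkl","wb"))
a,b,c,d=[cv2.imread(f"pics/{n}.png") for n in("m1","m2","i1","i2")]
cv2.imwrite("pics/mm.png",cv2.resize(np.vstack([np.hstack([a,b]),np.hstack([c,d])]),(800,500),interpolation=cv2.INTER_AREA))
```

```text
0.15
m1 2.0 [ 19.7287  20.8371 100.7329  -0.0001  58.4262 -70.3174] [0.3475 0.2165 0.3301]
m2 2.725 [ 11.3008  21.1509  92.2562   0.006   66.6525 -78.7601] [0.4168 0.1595 0.3697]
i1 3.8667 [ -14.4452   13.9339  103.8029    0.0046   62.2671 -126.5079] [ 0.354  -0.0809  0.37  ]
i2 4.5833 [ -27.2625   13.1766  104.9208    0.0065   61.9061 -139.3488] [ 0.3239 -0.171   0.37  ]
```

View pics/mm.png

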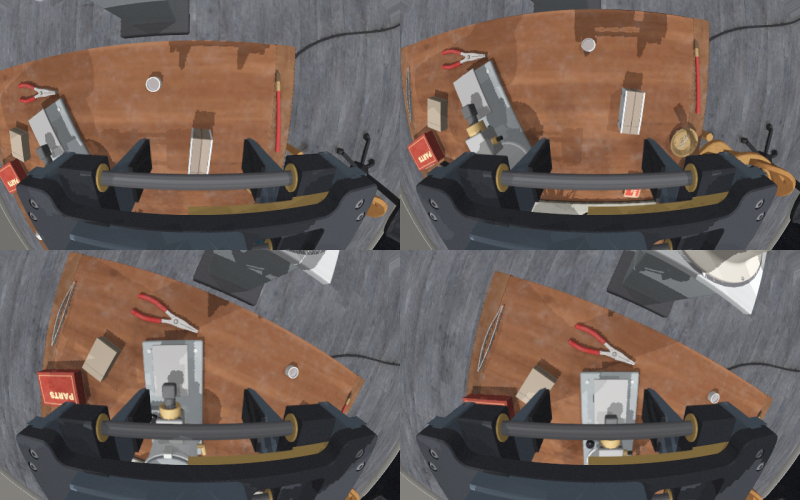

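The wrist pictures have the robot at the top, and the gripper blocks the lower half. The mould is at about (400,290) in m1 and (460,220) in m2. The cap and ring are at about (335,310) in i1 and (415,360) in i2. I'm zooming in on these.

Run:
```python
import cv2,numpy as np
g=lambda n,x,y:cv2.resize(cv2.imread(f"pics/{n}.png")[y:y+140,x:x+190],(400,295),interpolation=2)
cv2.imwrite("pics/z.png",np.vstack([np.hstack([g("m1",310,230),g("m2",350,150)]),np.hstack([g("i1",190,210),g("i2",230,250)])]))
```

```text
(no output)
```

View pics/z.png

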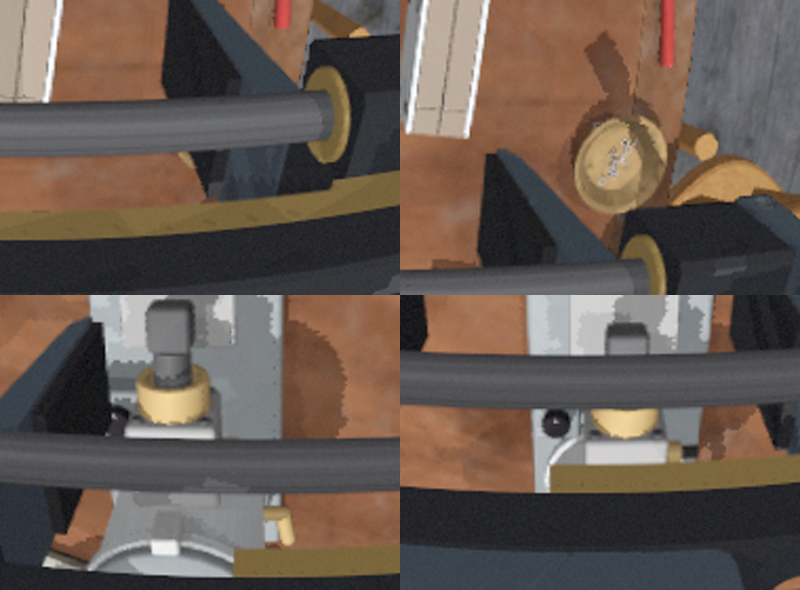

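I misjudged the crop scale: the mould in m1 spans about x 302-342, y 200-282. In i1 the cap head is near (272,222) and the ring near (272,247), while i2 is hidden by the bar. I'll take a better second injector view and a far-side mould view.

Run:
```python
from h import *
import pickle
D=pickle.load(open("D.pkl","rb"))
def shot(n,p,yaw):
    arm.move_to(p,down(yaw)); arm.sleep(.2)
    c=camrig.get_calibration("wrist"); im=camrig.snapshot("wrist")
    cv2.imwrite(f"pics/{n}.png",im[:,:,::-1]); D[n]=dict(c); print(n,arm.current_t())
shot("i3",[.46,-.13,.20],112)
shot("m3",[.55,.217,.16],-90)
pickle.dump(D,open("D.pkl","wb"))
g=lambda n,x,y,w=114:cv2.resize(cv2.imread(f"pics/{n}.png")[y:y+w*7//10,x:x+w],(400,280),interpolation=2)
cv2.imwrite("pics/z2.png",np.vstack([np.hstack([g("m1",265,200),g("m2",320,138)]),np.hstack([g("i3",220,170,200),g("m3",240,170,160)])]))
```

```text
i3 5.1833
m3 9.075
```

View pics/z2.png

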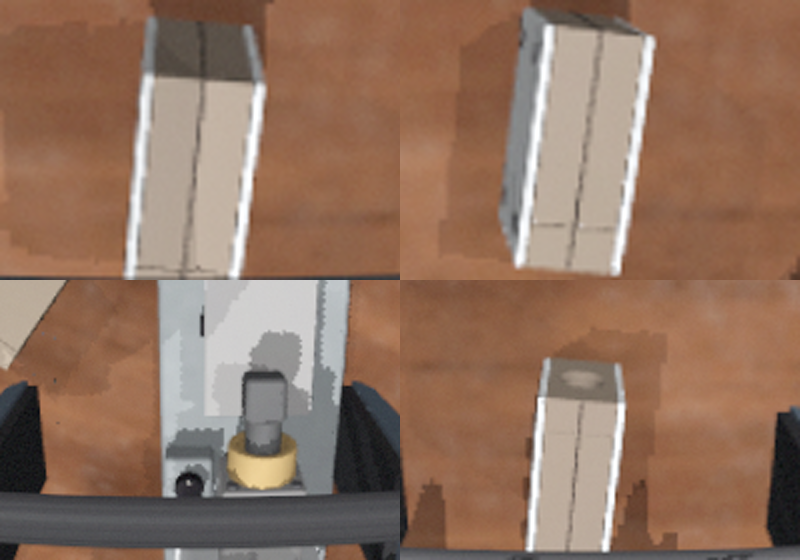

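The funnel is visible in m3, on the far (+x world) end, and the near end in m1 is plain. So the mould's x is about world +x, and the grip needs only about 20° of turn. In i3 the cap is at about (352,230) and the ring at about (352,260).

Run:
```python
from h import *
import pickle
D=pickle.load(open("D.pkl","rb"))
R=lambda n,p:ray(D[n],p,True)
P={}
for k,v in dict(nearR=[("m1",(306.6,222.2)),("m2",(359.9,145.1))],nearL=[("m1",(340.2,224.2)),("m2",(392.1,148.8))],farR=[("m2",(353.1,213.8)),("m3",(329.6,218.8))],farL=[("m2",(382.7,215.8)),("m3",(296,217.2))]).items():
    r=[R(*q) for q in v]; p,e=tri(r); P[k]=p; print(k,p,np.array(e),*[onz(*q,.052)[:2] for q in r])
print("len",np.linalg.norm(P["farR"]-P["nearR"]),np.linalg.norm(P["farL"]-P["nearL"]),"wid",np.linalg.norm(P["farR"]-P["farL"]),np.linalg.norm(P["nearR"]-P["nearL"]))
d=P["farR"]+P["farL"]-P["nearR"]-P["nearL"]; print("c",sum(P.values())/4,"yaw",np.degrees(np.arctan2(d[1],d[0])))
a=cv2.imread("pics/i1.png")[130:265,230:320];b=cv2.imread("pics/i3.png")[135:270,307:397]
cv2.imwrite("pics/z3.png",np.hstack([cv2.resize(q,(400,600),interpolation=cv2.INTER_CUBIC) for q in(a,b)]))
```

```text
nearR [0.4544 0.2081 0.0496] [0.0013 0.0013] [0.4543 0.2092] [0.4534 0.2066]
nearL [0.4567 0.2416 0.0509] [0.0001 0.0001] [0.4564 0.2417] [0.4565 0.2412]
farR [0.5284 0.2016 0.0526] [0.0003 0.0003] [0.5285 0.202 ] [0.5282 0.2013]
farL [0.5304 0.2341 0.0541] [0.0008 0.0008] [0.531  0.2353] [0.5298 0.2334]
len 0.07429103280736755 0.07412868553303806 wid 0.03256031313366139 0.033628035922939344
c [0.4925 0.2213 0.0518] yaw -5.450134748484898
```

View pics/z3.png

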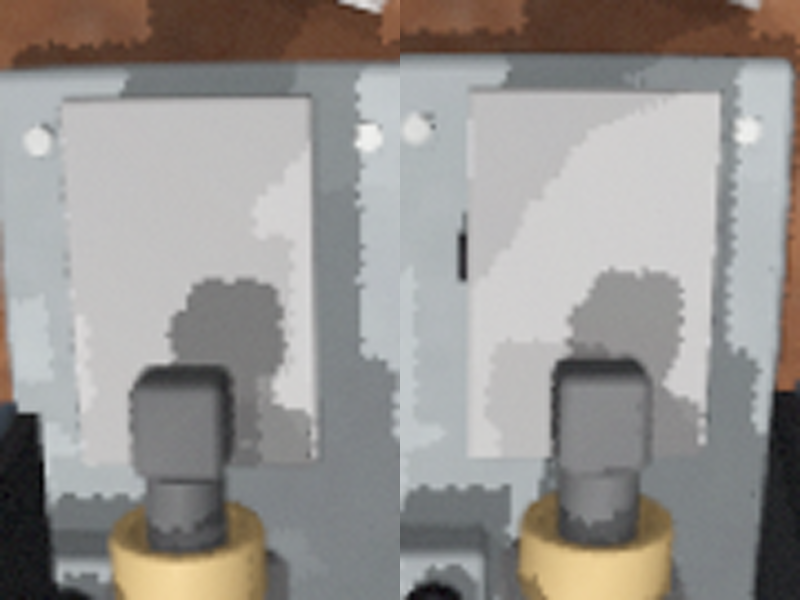

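z3 shows the rest's four corners, the cap head's top face and the ring clearly in both views. The mould measures 74.2 x 33.1 mm with its top at 51.8 mm, which matches the text. Next I triangulate the rest corners and cap corners.

Run:
```python
from h import *
import pickle
D=pickle.load(open("D.pkl","rb"))
s=400/90
q1=lambda p:ray(D["i1"],(230+p[0]/s-.4,130+p[1]/s-.4),True)
q3=lambda p:ray(D["i3"],(307+p[0]/s-.4,135+p[1]/s-.4),True)
P={}
for k,a,b,z in[("fR",(63,99),(70,92),.045),("fL",(309,97),(320,91),.045),("bR",(84,464),(68,458),.045),("bL",(320,460),(305,456),.045),("capbR",(135,472),(158,471),.082),("capbL",(219,475),(241,471),.082),("capfR",(136,378),(160,374),.082),("capfL",(222,378),(246,374),.082),("ringR",(112,550),(119,548),.071),("ringL",(264,550),(271,548),.071)]:
    r=[q1(a),q3(b)];p,e=tri(r);P[k]=p;print(k,p,e[0],*[onz(*q,z)[:2] for q in r])
d=P["bR"]+P["bL"]-P["fR"]-P["fL"];th=np.arctan2(d[1],d[0])
w=P["fL"]+P["bL"]-P["fR"]-P["bR"]
c=sum(P[k] for k in("fR","fL","bR","bL"))/4
print("rest c",c,"yaw",np.degrees(th),"yaw by width",np.degrees(np.arctan2(w[1],w[0]))-90,"len",np.linalg.norm(d)/2,"wid",np.linalg.norm(w)/2)
u=np.array([np.cos(th),np.sin(th),0]);O=c+u*.052;O[2]=0;print("injector",O)
v=np.array([-u[1],u[0],0])
for k in P: p=P[k]-O;print(k,p@u,p@v,p[2])
```

```text
fR [ 0.4254 -0.1349  0.0404] 0.00047001809912382514 [ 0.424  -0.1343] [ 0.4253 -0.1351]
fL [ 0.402  -0.0789  0.0432] 0.00015770066922091874 [ 0.4019 -0.0789] [ 0.4017 -0.0794]
bR [ 0.5137 -0.099   0.0423] 0.0001206811953862486 [ 0.5123 -0.0989] [ 0.5128 -0.0995]
bL [ 0.4891 -0.0419  0.0434] 0.000980269386027973 [ 0.4874 -0.0424] [ 0.4896 -0.0421]
capbR [ 0.4946 -0.085   0.0769] 0.0006773534758845314 [ 0.4914 -0.0851] [ 0.4933 -0.0861]
capbL [ 0.4879 -0.0664  0.076 ] 0.0005624975036222871 [ 0.4846 -0.0669] [ 0.4863 -0.0681]
capfR [ 0.4747 -0.0927  0.07  ] 0.00035470369796544997 [ 0.4695 -0.0923] [ 0.4714 -0.0953]
capfL [ 0.4671 -0.0738  0.0699] 0.0004666608075465739 [ 0.4621 -0.0743] [ 0.4642 -0.0772]
ringR [ 0.5194 -0.0839  0.0712] 0.0005234772107720606 [ 0.5189 -0.084 ] [ 0.52   -0.0836]
ringL [ 0.5052 -0.0491  0.0713] 0.0011179621997492643 [ 0.5042 -0.0495] [ 0.5065 -0.0485]
rest c [ 0.4575 -0.0887  0.0423] yaw 22.558146383636245 yaw by width 23.00362876609644 len 0.09497379890304554 wid 0.061481711890267916
injector [ 0.5056 -0.0687  0.    ]
fR -0.09940570183332265 -0.03035178380844515 0.040448488997714215
fL -0.09956231550573456 0.030351783808445117 0.04318120905638097
bR -0.004116503415293325 -0.03109861728449578 0.04232629688437213
bL -0.004915479245649279 0.031098617284495714 0.04339926449031976
capbR -0.016392542101788882 -0.010823895674709944 0.07693560625004402
capbL -0.015438252918252415 0.008952159340313641 0.07601283849011017
capfR -0.037672546915206294 -0.010260216446584532 0.06996981638556093
capfL -0.03746258816793571 0.010044190946178227 0.0698784819986197
ringR 0.0069667399450478035 -0.019294795218604312 0.07115160163844832
ringL 0.007179736482719861 0.01824440804613644 0.0713086647822688
```

The measurements agree with the text: rest 95.0 x 61.5 mm, ring 37.6 mm wide, cap head 20 to 21 mm wide, all on axis. Heights are 2 to 5 mm low because of the short baseline. Next: pull the cap and lay it down.

```bash
cat >> h.py <<'E'
TH=22.6;u=np.array([np.cos(np.radians(TH)),np.sin(np.radians(TH)),0]);v=np.array([-u[1],u[0],0])
O=np.array([.5050,-.0690,0]);RI=down(90+TH)
inj=lambda x,y,z:O+u*x+v*y+[0,0,z]
def st(t): print(t,round(arm.current_t(),2),arm.current_ee_pos(),"F",arm.current_force(),"w",round(arm.current_width(),4),"g",round(arm.current_grasp_force(),1))
E
python3 - <<'E'
from h import *
arm.move_to(inj(-.026,0,.16),RI)
arm.move_l(inj(-.026,0,.062),feed=.12); st("at cap")
arm.grip(.015); st("gripped")
arm.move_l(inj(-.071,0,.062),feed=.08); st("pulled")
arm.move_l(inj(-.075,0,.13),feed=.15); st("lifted")
cv2.imwrite("pics/cap_wrist.png",camrig.snapshot("wrist")[:,:,::-1])
arm.move_to([.44,.07,.06],down(100))
arm.move_l([.44,.07,.008],feed=.08); f0=arm.current_force()[2]
for z in(.006,.005,.004,.003,.002):
    arm.move_l([.44,.07,z],feed=.03)
    if arm.current_force()[2]-f0>3: break
st("down"); arm.grip(.05); st("rel")
arm.move_l([.44,.07,.13],feed=.2)
cv2.imwrite("pics/top1.png",camrig.snapshot("top")[:,:,::-1]); st("up")
E
```

```text
at cap 13.59 [ 0.4813 -0.0791  0.0625] F [ 0.5421  0.3822 -0.2599] w 0.0911 g 0.0
gripped 14.65 [ 0.481 -0.079  0.062] F [ 1.2004  0.7668 -0.1028] w 0.0218 g 30.0
pulled 15.36 [ 0.4398 -0.0965  0.0621] F [ 0.0421 -0.4134  0.2956] w 0.022 g 30.0
lifted 15.96 [ 0.4359 -0.0977  0.1296] F [-0.3156  1.0541 -0.0151] w 0.0217 g 30.0
down 18.07 [0.4403 0.07   0.0055] F [-0.2923 -0.2892 12.5318] w 0.0214 g 30.0
rel 18.68 [0.44  0.07  0.005] F [-0.9253  0.127  -0.1821] w 0.0505 g 0.0
up 19.5 [0.4393 0.07   0.129 ] F [-0.5327 -0.3695 -0.1178] w 0.0504 g 0.0
```

The cap came off with its 22 mm width held, and it touched down on the bench. Now to grip the mould, lift it, and check.

Run:
```python
from h import *
R=down(90-5.45);c=[.4925,.2213]
arm.grip(.07)
arm.move_to(c+[.12],R); arm.move_l(c+[.010],feed=.12); st("at mould")
arm.grip(.025); st("grip")
arm.move_l(c+[.15],feed=.12); st("lift")
# above/behind rest; funnel end 20 mm clear of nozzle tip
arm.move_to(inj(-.075,0,.15),RI); arm.sleep(.2); st("over rest")
cv2.imwrite("pics/t2.png",camrig.snapshot("top")[:,:,::-1]);cv2.imwrite("pics/s2.png",camrig.snapshot("side")[:,:,::-1])
a=cv2.imread("pics/t2.png")[140:290,200:400];b=cv2.imread("pics/s2.png")[170:290,230:390]
cv2.imwrite("pics/z4.png",np.hstack([cv2.resize(q,(400,300),interpolation=2) for q in(a,b)]))
```

```text
at mould 21.76 [0.4929 0.2213 0.0106] F [ 0.6238 -0.1176  0.0686] w 0.0698 g 0.0
grip 22.4 [0.4925 0.2214 0.0101] F [-1.2164  1.1562  2.8041] w 0.0342 g 30.0
lift 23.72 [0.4921 0.2212 0.1493] F [ 0.4686 -0.2651 -2.4139] w 0.034 g 30.0
over rest 25.15 [ 0.436  -0.0972  0.1499] F [-0.4205 -0.0829 -2.142 ] w 0.0341 g 30.0
```

View pics/z4.png

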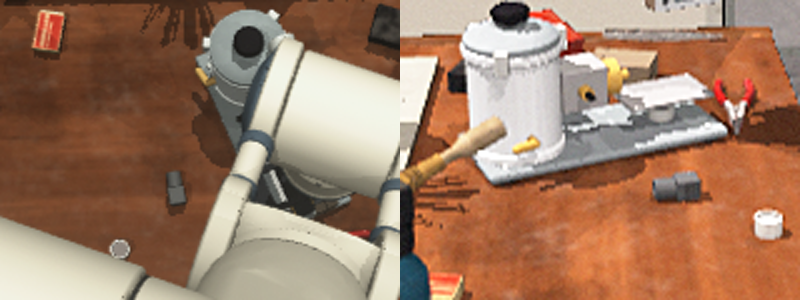

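The cap lies flat on the bench at about (175,188) in the left panel, the nozzle is bare, and nothing else has moved. The mould is held (34.1 mm wide, about 2.3 N) above the rest, just out of the side crop. Next I lower it onto the rest by force.

Run:
```python
from h import *
arm.move_l(inj(-.075,0,.060),feed=.1); arm.sleep(.2); f0=arm.current_force(); st("near rest")
z=.060
while z>.048:
    z-=.0005; arm.move_l(inj(-.075,0,z),feed=.02); arm.sleep(.05)
    if arm.current_force()[2]-f0[2]>1.5: break
st(f"touch cmd z {z}")
arm.move_l(inj(-.054,0,z),feed=.05); arm.sleep(.15); st("slid")
F=arm.current_force()-f0; print("axial",F@u,"lat",F@v,"z",F[2])
open("z.txt","w").write(f"{z} {f0[0]} {f0[1]} {f0[2]}")
cv2.imwrite("pics/s3.png",camrig.snapshot("side")[:,:,::-1]); cv2.imwrite("pics/w3.png",camrig.snapshot("wrist")[:,:,::-1])
a=cv2.imread("pics/s3.png")[130:250,240:400];b=cv2.imread("pics/w3.png")[160:310,220:420]
cv2.imwrite("pics/z5.png",np.hstack([cv2.resize(q,(400,300),interpolation=2) for q in(a,b)]))
```

```text
near rest 26.5 [ 0.436  -0.0979  0.0604] F [ 0.4319  0.3742 -2.6463] w 0.0343 g 30.0
touch cmd z 0.05499999999999999 29.5 [ 0.4358 -0.0978  0.0551] F [-0.9348  0.3472  2.6622] w 0.0336 g 30.0
slid 30.22 [ 0.4553 -0.0899  0.0551] F [3.1739 1.094  3.3761] w 0.0338 g 30.0
axial 2.808110663383138 lat -0.3892910542187289 z 6.022324830408852
```

View pics/z5.png

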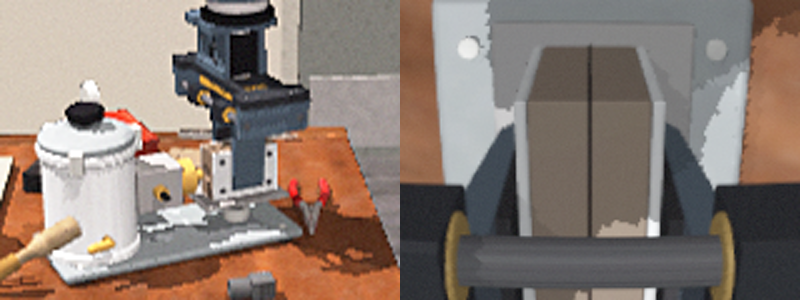

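Contact came at TCP z = 55.0 mm, so the rest top is at 45 mm as stated. The mould stands on the rest with its funnel end toward the brass ring. In the right panel its near end looks about 1 mm left of the rest's centre (rest edges at 495 and 693, mould seam at 590), so I check that by rays onto z = 45 mm.

Run:
```python
from h import *
g=cv2.cvtColor(cv2.imread("pics/w3.png"),cv2.COLOR_BGR2GRAY).astype(int)
for r in (174,178): print(r,[(220+i,g[r,220+i]) for i in range(28,152) if abs(g[r,221+i]-g[r,219+i])>14])
b=cv2.imread("pics/w3.png")[165:215,260:375]
cv2.imwrite("pics/z6.png",cv2.resize(b,(798,347),interpolation=cv2.INTER_CUBIC))
```

```text
174 [(263, np.int64(193)), (264, np.int64(180)), (265, np.int64(117)), (266, np.int64(126)), (366, np.int64(124))]
178 [(252, np.int64(189)), (254, np.int64(180)), (255, np.int64(134)), (257, np.int64(129)), (258, np.int64(151)), (259, np.int64(192)), (262, np.int64(192)), (263, np.int64(172)), (264, np.int64(122)), (266, np.int64(125)), (366, np.int64(123))]
```

View pics/z6.png

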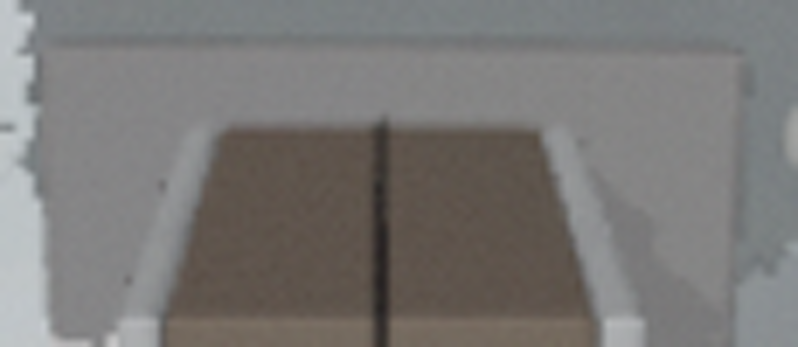

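The rest's front corners are at z6 (43,43) and (742,48), and the mould's bottom corners at (192,125) and (568,125), so the offset is about 1 mm. I compute it, correct by a small sideways lift-and-shift, then press.

Run:
```python
from h import *
c=camrig.get_calibration("wrist")
q=lambda x,y:onz(*ray(c,(260+x/6.94-.4,165+y/6.94-.4),True),.045)
A={k:q(*p) for k,p in dict(rR=(43,43),rL=(742,48),rR2=(49,320),rL2=(735,320),mR=(192,126),mL=(568,126)).items()}
for k,p in A.items(): d=p-O; print(k,d@u*1e3,d@v*1e3)
w=A["rL"]-A["rR"];print("rest yaw by front edge",np.degrees(np.arctan2(w[1],w[0]))-90)
w=A["mL"]-A["mR"];print("mould yaw by edge",np.degrees(np.arctan2(w[1],w[0]))-90)
w=A["rL2"]+A["rR2"]-A["rL"]-A["rR"];print("rest midline yaw",np.degrees(np.arctan2(w[1],w[0])))
```

```text
rR -100.19059867480735 -29.90351474373911
rL -99.8106990127769 30.318349772575118
rR2 -75.02191943215314 -30.425301261877216
rL2 -75.05534151068981 30.840362110107854
mR -92.77816808192114 -17.13873942811031
mL -92.79940361098163 15.356553628624797
rest yaw by front edge 22.238563855182406
mould yaw by edge 22.63744253100191
rest midline yaw 22.60025916370325
```

The rest centre lies at y = +0.2 mm and the mould at -0.9 mm, with yaw matching within 0.4°. I shift +1.1 mm and press under force watch.

Run:
```python
from h import *
f0=np.array([float(a) for a in open("z.txt").read().split()[1:]])
z=.0551;Y=.0011
arm.move_l(inj(-.054,0,.0575),feed=.03); arm.move_l(inj(-.054,Y,.0575),feed=.03)
arm.sleep(.2); f0=arm.current_force(); arm.move_l(inj(-.054,Y,z),feed=.03); arm.sleep(.1)
x=-.054
while x<-.030 and arm.current_t()<52:
    x+=.001 if x<-.0415 else .0003
    arm.move_l(inj(x,Y,z),feed=.02); arm.sleep(.06)
    F=np.mean([arm.current_force() for _ in range(3)],0)-f0; p=(arm.current_ee_pos()-O)
    print(round(x*1e3,1),round(p@u*1e3,2),"ax %.1f lat %.1f z %.1f"%(F@u,F@v,F[2]))
    if -F@u>19 or abs(F@v)>12 or F[2]>20: break
st("end")
```

```text
-53.0 -52.98 ax 0.2 lat 0.4 z -0.5
-52.0 -51.98 ax 0.9 lat 1.4 z 1.3
-51.0 -50.98 ax 1.1 lat 0.3 z 0.8
-50.0 -49.99 ax 0.5 lat 1.6 z 1.1
-49.0 -48.97 ax 0.0 lat 0.8 z 1.3
-48.0 -47.98 ax 0.4 lat -0.5 z 0.1
-47.0 -46.98 ax 0.8 lat 0.8 z 1.1
-46.0 -46.0 ax 1.1 lat 1.8 z 1.0
-45.0 -44.99 ax -0.5 lat 0.7 z -0.7
-44.0 -43.97 ax -0.4 lat 0.8 z 1.2
-43.0 -43.3 ax -4.7 lat -0.6 z 2.1
-42.0 -42.26 ax -4.6 lat -0.5 z 2.5
-41.0 -41.28 ax -4.9 lat -0.5 z 3.0
-40.7 -41.09 ax -5.7 lat -0.8 z 3.8
-40.4 -40.87 ax -6.6 lat 0.3 z 4.2
-40.1 -40.56 ax -7.7 lat -1.7 z 3.1
-39.8 -40.32 ax -6.8 lat -0.5 z 4.6
-39.5 -40.08 ax -7.3 lat -0.3 z 4.1
-39.2 -39.79 ax -7.2 lat -1.9 z 4.1
-38.9 -39.54 ax -8.3 lat -0.7 z 3.8
-38.6 -39.27 ax -8.1 lat -0.9 z 4.1
-38.3 -38.99 ax -8.1 lat -1.2 z 5.0
-38.0 -38.74 ax -8.1 lat -1.2 z 5.7
-37.7 -38.44 ax -9.5 lat -1.7 z 6.5
-37.4 -38.19 ax -9.7 lat -1.9 z 6.3
-37.1 -37.95 ax -9.7 lat -1.7 z 5.6
-36.8 -37.64 ax -9.6 lat -1.7 z 6.2
-36.5 -37.36 ax -10.6 lat -1.7 z 6.6
-36.2 -37.13 ax -10.3 lat -2.4 z 7.0
-35.9 -36.85 ax -10.6 lat -1.7 z 6.1
-35.6 -36.55 ax -10.7 lat -2.5 z 6.1
-35.3 -36.3 ax -10.5 lat -2.7 z 7.4
-35.0 -36.04 ax -11.1 lat -1.8 z 8.1
-34.7 -35.8 ax -12.3 lat -2.2 z 7.5
-34.4 -35.62 ax -12.6 lat -3.0 z 8.0
-34.1 -35.57 ax -16.1 lat -4.4 z 9.7
-33.8 -35.53 ax -17.8 lat -6.2 z 11.5
-33.5 -35.55 ax -20.2 lat -6.7 z 13.5
end 43.08 [ 0.4717 -0.0814  0.0551] F [-16.064  -14.6975  10.3925] w 0.0339 g 30.0
```

The spring took up at -43.3 mm and the hard stop came at -35.55 mm. That is 7.8 mm of travel, followed by a steep force rise to 20 N axial, so the mould is home. I trim the sideways and vertical load a little, check that it is steady, and take a last look.

Run:
```python
from h import *
arm.move_l(inj(-.0335,.0006,.0556),feed=.01)
for _ in range(4):
    arm.sleep(.35); F=np.mean([arm.current_force() for _ in range(4)],0); p=arm.current_ee_pos()-O
    print("ax %.1f lat %.1f z %.1f"%(F@u,F@v,F[2]),p@u*1e3,p@v*1e3,p[2]*1e3,"tq",arm.current_torque())
R=arm.current_tool_rot(); print("yaw",np.degrees(np.arctan2(R[1,1],R[0,1]))-90,"tilt",R[:,2]); st("")
cv2.imwrite("pics/s4.png",camrig.snapshot("side")[:,:,::-1]);cv2.imwrite("pics/t4.png",camrig.snapshot("top")[:,:,::-1])
cv2.imwrite("pics/z7.png",np.hstack([cv2.resize(cv2.imread("pics/s4.png")[140:230,250:370],(400,300),interpolation=2),cv2.resize(cv2.imread("pics/t4.png")[140:290,200:400],(400,300),interpolation=2)]))
```

```text
ax -16.8 lat -3.7 z 1.2 -35.5848259739742 1.3252228801857828 55.19288851679781 tq [-1.7007  2.2051 -0.2169]
ax -16.9 lat -3.9 z 0.7 -35.59388010895715 1.3426999764051557 55.21044828120102 tq [-1.7053  2.2952 -0.2441]
ax -16.3 lat -3.9 z 0.9 -35.57140430618061 1.3371337454258694 55.2095513891522 tq [-1.6872  2.2292 -0.1531]
ax -16.9 lat -4.3 z 1.4 -35.6018251602697 1.341381043475783 55.19168098131873 tq [-1.6732  2.2667 -0.2192]
yaw 22.61126944065866 tilt [-0.004   0.0001 -1.    ]
 44.73 [ 0.4716 -0.0814  0.0552] F [-13.9859 -10.4838   1.3657] w 0.0338 g 30.0
```

View pics/z7.png

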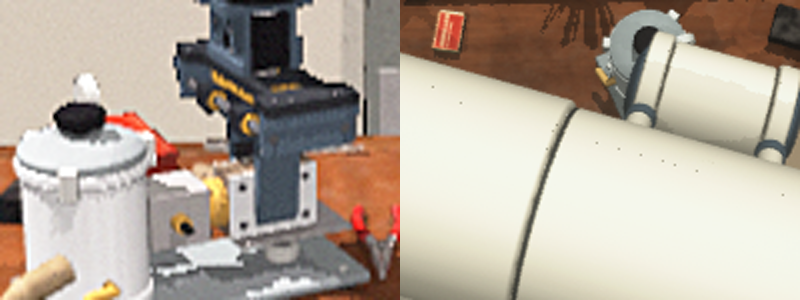

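The last view shows the mould on the rest, flush against the brass ring. The force is steady: 17 N axial, and about 4 N carried by the rest.

```bash
python3 -c "
from rig import arm, camrig
print(arm.sign_off(),arm.current_t())"
```

```text
the job is handed in; nothing more can be done
the job is handed in; nothing more can be done
```

Job handed in at about 45 s: the cap lies on the bench, and the gripper is holding the mould on the rest, pressed home against the stop ring with a steady push of about 17 N.

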